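# Put the wax bars away by length

### The job

Put the three rectangular wax bars away in the grey trays, each lying flat in the tray cut to its own length: the longest bar first, into the longest tray, then the middle one into the middle tray, and the shortest last, into the shortest tray. Leave the round wax pucks, the steel brush and the blue scraper where they lie.

Things in the scene. Friction and masses are not known exactly. Their poses are not given: they have to be found in the camera images.
- long_bar: the long bar of yellow wax: a loose rectangular block 110 mm long (its x axis), 40 mm wide (y), 30 mm high (z), about 119 g; origin at the centre of its underside; it lies flat on the bench at the start, turned any way
- medium_bar: the medium bar of yellow wax: a loose rectangular block 80 mm long (its x axis), 40 mm wide (y), 30 mm high (z), about 86 g; origin at the centre of its underside; it lies flat on the bench at the start, turned any way
- short_bar: the short bar of yellow wax: a loose rectangular block 50 mm long (its x axis), 40 mm wide (y), 30 mm high (z), about 54 g; origin at the centre of its underside; it lies flat on the bench at the start, turned any way
- long_tray: the long tray, for the long bar: a shallow open grey plastic tray fixed to the bench, inside 130 mm long (its x axis) by 60 mm wide (y), so the bar has 10 mm of play at each side; floor 3 mm thick, walls 3 mm thick, their rims 12 mm above the bench; origin at the centre of its underside, on the bench top (z = 0)
- medium_tray: the medium tray, for the medium bar: a shallow open grey plastic tray fixed to the bench, inside 100 mm long (its x axis) by 60 mm wide (y), so the bar has 10 mm of play at each side; floor 3 mm thick, walls 3 mm thick, their rims 12 mm above the bench; origin at the centre of its underside, on the bench top (z = 0)
- short_tray: the short tray, for the short bar: a shallow open grey plastic tray fixed to the bench, inside 70 mm long (its x axis) by 60 mm wide (y), so the bar has 10 mm of play at each side; floor 3 mm thick, walls 3 mm thick, their rims 12 mm above the bench; origin at the centre of its underside, on the bench top (z = 0)
- puck_a: a round puck of the same yellow wax, 60 mm across, 25 mm high, loose; origin at the centre of its underside; not to be moved
- puck_b: a round puck of the same yellow wax, 60 mm across, 25 mm high, loose; origin at the centre of its underside; not to be moved
- brush: steel brush, loose: dark wooden back 110 mm long (x) by 54 mm wide (y) over steel bristles, 36 mm high; origin at the centre of its underside; not to be moved
- scraper: blue plastic ski scraper, loose: a flat plate 125 mm (x) by 58 mm (y), 5 mm thick; origin at the centre of its underside; not to be moved
Not all that is in view belongs to the job. What is shaped like the short_bar but pink or purple is not meant.

How it is judged:
By the outcome, as a careful person would: the job done as asked, in the order asked, and still so for the second after the job is handed in, with the robot touching nothing.
It also fails if it takes over 99 s, if anything falls off the work surface, if the arm or the gripper's body presses on something with over 40 N, if the wrist force passes 120 N, or if a joint passes its speed limit or range.

### The arm

A 6-joint arm with a two-finger parallel gripper is mounted at the origin on the work surface. World frame = base frame: x ahead of the robot, y to its left, z up, the work surface at z = 0. Lengths are in m, angles in degrees, forces in N, time in s.
With the tool pointing down it reaches from about 0.225 to 0.875 m from the base axis. Payload 3.4 kg.
Tool frame: the origin (TCP) lies at the very end of the fingers, on their centre line; the grasp point (between the pads) lies 19 mm behind it; z points along the fingers, y is the line along which they close (so a half turn about z gives the same grasp; the last joint's range is limited). The gripper opens to 85 mm and grips with 20 to 120 N. Pads are 22 mm wide; open, the fingers measure 114 mm over their backs; the gripper's body (76 mm by 85 mm) begins 54 mm behind the grasp point. The pads swing forward as they close: fully open they stand 13 mm farther back than shut.
Start: joints at [-83.595, 15.808, 86.224, -0, 77.962, -6.933], TCP at [0.133, -0.56, 0.231] pointing down, gripper open.
Joint ranges: [-165.64, 165.64], [-43.16, 119.46], [12.63, 154.43], [-67.54, 247.53], [6.08, 155.33], [-154.97, 154.97]. Speed limits (degrees/s): [147.25, 147.25, 180, 180, 180, 180].

### API

Orientations are given as [roll, pitch, yaw] about the fixed x, y, z axes, in that order (R = Rz(yaw) Ry(pitch) Rx(roll)).
In Python, from workcell import arm, eyes gives the robot as it stands.
- The arm moves only by the tool apply_moves, never from a script. Its argument "plan" is a list that holds one entry, the list of rows, each a list of 7 numbers: the shift along the tool's x, y, z in mm, then the turn, a rotation vector about the tool's x, y, z in degrees, then the closure, from 0 (fully open) to 1 (shut). In form: [[[tx, ty, tz, wx, wy, wz, claw], ...]]. A call has 1 to 8 rows; each row shifts and turns the commanded pose from where the row before left it, along the tool's axes as they then stand; what a row does not reach is not made up. A row lasts 1/12 s, in which the tool goes at most 41.7 mm and 7.16 degrees, less where a joint would pass 70% of its speed; a pose out of reach is approached as far as the arm can. A call with a gripper value outside its range is refused whole. The fingers move at their own pace and stop on an object; the grip force is fixed at half the most. Time passes only in rows, so rows that do not move let the fingers close. It gives the time, the measured TCP pose, the force, the opening and the grip force at its end, in the units of the state.
- arm.read_state(): the state, without advancing time (a new reading comes with each control period).
- eyes.camera(name): name is "scene" or "top" or "wrist"; returns the picture (384x512x3 uint8, red, green, blue); there is no depth.
- eyes.get_calibration(name): a dict with "fx", "fy", "cx", "cy" (pixels), "position" and "attitude" of the camera in the world. Camera axes: x right, y down, z forward; pixel columns grow to the right and rows downward; lengths in m; the calibration is good to about 2 mm. A picture is of the moment at which its call begins: read the wrist's pose just before it. get_calibration takes no time and is no camera call; for the wrist camera it gives the pose at the moment of the call.
- arm.close_job(): hands the job in; it is judged then, once.
The state is a dict: "time_s": time; "joints": joint angles; "qd": joint speeds; "joint_efforts": joint torques, N m; "tool_pos": TCP position; "eef_rot": TCP orientation; "ft_force": force on the tool from outside, world axes, zero at the start; "moment": the same for the moment, N m; "grip_width": finger opening in m; "gripper_force": force on a finger pad.
Only numpy, scipy, OpenCV 4.12 (cv2) and the standard library are available. Lean on these libraries where they do the work, as an engineer would, in place of code of your own. Each camera call takes 0.05 s, during which the arm holds its last target. There are 200 camera calls.

## Working session

There is one attempt and no reset: what is moved stays moved. The work goes in short steps, Python scripts to look and compute and a tool call to move; the robot and the scene stay as the last step left them, time stands still between calls to the robot, and variables do not carry over. Pictures are saved under pics/ and viewed, at most 14 in all, crops included, and the job is handed in when it is done.

Besides the shell and the picture viewer there is one more tool, called by a JSON object that holds its "api" and its "payload", one argument or row to a line. apply_moves: Moves the arm, as the interface text tells. Its arguments: {"type":"object","properties":{"plan":{"type":"array","items":{"type":"array","items":{"type":"array","items":{"type":"number"}}}}},"required":["plan"]}

```bash
ls; mkdir -p pics; python3 - <<'E'
from workcell import arm, eyes
import cv2
print(arm.read_state())
for n in ("top","scene"):
    im=eyes.camera(n); cv2.imwrite(f"pics/{n}0.png",im[:,:,::-1]); print(eyes.get_calibration(n))
print(eyes.get_calibration("wrist"))
E
```

```text
pics
{'time_s': 0.0, 'joints': array([-8.35948427e+01,  1.58478865e+01,  8.62980696e+01,  1.35016242e-03,
        7.79644161e+01, -6.93200577e+00]), 'qd': array([-0.11776452,  0.02290314, -0.1070545 , -0.02394821,  0.00778768,
       -0.05263429]), 'joint_efforts': array([ 1.69809926e-03, -4.16777515e+01, -2.45801711e+01,  3.27902644e-04,
        1.12090990e-02, -1.20805271e-05]), 'tool_pos': array([ 0.13258845, -0.55892182,  0.2304173 ]), 'eef_rot': array([-1.79890594e+02, -1.46312632e-02,  1.33368663e+01]), 'ft_force': array([0.01456253, 0.43384786, 0.4200475 ]), 'moment': array([ 0.00281549, -0.02875999, -0.0443921 ]), 'gripper_force': 0.0, 'grip_width': 0.08534534147643694}
{'fx': 492.5859984081696, 'fy': 492.5859984081696, 'cx': 259.70881276082696, 'cy': 193.8421676340518, 'position': array([0.32312448, 0.01005726, 1.56526076]), 'attitude': array([-170.86680465,    0.33569901,  -91.45009949])}
{'fx': 388.3227372682403, 'fy': 388.3227372682403, 'cx': 256.4436491183519, 'cy': 195.45170097839386, 'position': array([0.88782472, 0.42321064, 0.89713655]), 'attitude': array([-148.7664391 ,    0.35033945,  141.3783996 ])}
{'fx': 346.0983378648824, 'fy': 346.0983378648824, 'cx': 251.74680396503015, 'cy': 185.91692589246483, 'position': array([ 0.21348902, -0.53998968,  0.37371619]), 'attitude': array([ 1.61225500e+02,  1.33529598e-01, -7.66386546e+01])}
```

View pics/top0.png

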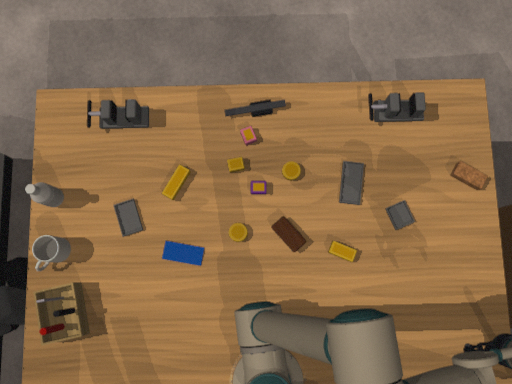

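View pics/scene0.png

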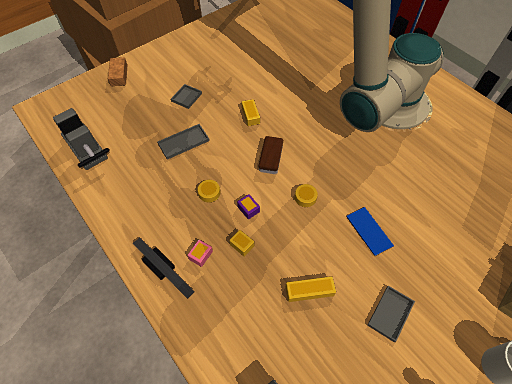

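Top view: long bar (176,182), short bar (236,165), medium bar (343,251). The long tray is at (351,183), the medium tray at (129,217) and the short tray at (400,215). The pucks are at (291,170) and (238,232). The pink and purple decoys are at (248,135) and (259,187). Next I'll fit poses by silhouette in both fixed cameras.

```bash
cat > h.py <<'E'
import numpy as np, cv2
from scipy.spatial.transform import Rotation as R
from scipy.optimize import minimize
def proj(cal,P):
    Rm=R.from_euler('xyz',cal['attitude'],degrees=True).as_matrix()
    q=(np.atleast_2d(P)-cal['position'])@Rm
    return np.c_[cal['fx']*q[:,0]/q[:,2]+cal['cx'],cal['fy']*q[:,1]/q[:,2]+cal['cy']]
def unproj(cal,uv,z):
    Rm=R.from_euler('xyz',cal['attitude'],degrees=True).as_matrix()
    d=Rm@[(uv[0]-cal['cx'])/cal['fx'],(uv[1]-cal['cy'])/cal['fy'],1]
    p=cal['position']; return p+d*(z-p[2])/d[2]
def box(x,y,a,L,W,H,z0=0):
    c,s=np.cos(a),np.sin(a)
    return np.array([[x+c*i*L/2-s*j*W/2,y+s*i*L/2+c*j*W/2,z0+k*H] for i in(-1,1) for j in(-1,1) for k in(0,1)])
def mask(im,kind,seed,r=40):
    """component of the colour class near the seed pixel"""
    hsv=cv2.cvtColor(im,cv2.COLOR_RGB2HSV).astype(int); h,s,v=hsv[...,0],hsv[...,1],hsv[...,2]
    m=((h>=20)&(h<=32)&(s>190)&(v>70)) if kind=='bar' else (s<70)&(v<140)
    m=m.astype(np.uint8)
    n,l=cv2.connectedComponents(m,connectivity=4); yy,xx=np.where(l>0)
    d=np.hypot(xx-seed[0],yy-seed[1]); k=l[yy[d.argmin()],xx[d.argmin()]]
    return (l==k).astype(np.uint8)
S=8
def fit(cal,m,dims,z0=0):
    """pose whose box silhouette overlaps the mask best"""
    ys,xs=np.where(m); x0,x1,y0,y1=max(xs.min()-12,0),xs.max()+12,max(ys.min()-12,0),ys.max()+12
    M=cv2.resize(m[y0:y1,x0:x1]*255,None,fx=S,fy=S,interpolation=cv2.INTER_LINEAR)>127
    def cost(p):
        uv=(proj(cal,box(p[0]/1e3,p[1]/1e3,np.radians(p[2]),*dims,z0))-[x0,y0]+.5)*S
        I=np.zeros(M.shape,np.uint8); cv2.fillConvexPoly(I,cv2.convexHull(uv.astype(np.float32)).round().astype(np.int32),1)
        I=I>0; return 1-(I&M).sum()/(I|M).sum()
    g=unproj(cal,(xs.mean(),ys.mean()),z0+dims[2]*.8)*1e3; best=None
    for a in range(-90,90,30):
        r=minimize(cost,[g[0],g[1],a],method='Nelder-Mead',options=dict(initial_simplex=np.array([[g[0],g[1],a],[g[0]+6,g[1],a],[g[0],g[1]+6,a],[g[0],g[1],a+15]])))
        if best is None or r.fun<best.fun: best=r
    return best.x,best.fun
D=dict(long_bar=(.11,.04,.03),medium_bar=(.08,.04,.03),short_bar=(.05,.04,.03),long_tray=(.136,.066,.012),medium_tray=(.106,.066,.012),short_tray=(.076,.066,.012))
E
cat > m.py <<'E'
from h import *
from workcell import eyes
top=dict(long_bar=(176,182),medium_bar=(343,251),short_bar=(236,165),long_tray=(351,183),medium_tray=(129,217),short_tray=(400,215))
sc=dict(long_bar=(311,289),medium_bar=(250,112),short_bar=(241,241),long_tray=(183,141),medium_tray=(390,312),short_tray=(186,96))
for n,sd in(('top',top),('scene',sc)):
    im=cv2.imread(f'pics/{n}0.png')[:,:,::-1].copy(); cal=eyes.get_calibration(n); ov=im.copy()
    for k,s in sd.items():
        m=mask(im,k.split('_')[1],s); ov[m>0]=(0,255,0)
        x,f=fit(cal,m,D[k]); print(n,k,m.sum(),x.round(1),round(f,3))
        b=box(x[0]/1e3,x[1]/1e3,np.radians(x[2]),*D[k]); cv2.polylines(ov,[cv2.convexHull(proj(cal,b).astype(np.float32)).astype(int)],True,(255,0,0))
    cv2.imwrite(f'pics/{n}_ov.png',ov[:,:,::-1])
cal=eyes.get_calibration('top')
for n,uv,z in(('puckA',(291,170),.025),('puckB',(238,232),.025),('brush',(289,234),.036),('scr',(184,253),.005),('pink',(248,135),.03),('purp',(259,187),.03),('stand',(255,108),.05)): print(n,unproj(cal,uv,z).round(3))
a=cv2.imread('pics/top_ov.png')[80:290,100:440]; cv2.imwrite('pics/ov.png',cv2.resize(a,None,fx=2.3,fy=2.3,interpolation=0))
E
python3 m.py
```

```text
top long_bar 438 [618.1 280.3 -31.4] 0.138
top medium_bar 328 [ 385.5 -239.5   67.7] 0.121
top short_bar 188 [670.1  88.9 -77.2] 0.166
top long_tray 851 [ 603.2 -281.8   -8.7] 0.058
top medium_tray 690 [509.9 434.5  18.4] 0.057
top short_tray 486 [ 495.3 -429.2   21.9] 0.077
scene long_bar 927 [619.4 276.5 -30.8] 0.095
scene medium_bar 324 [ 385.5 -243.2 -118. ] 0.144
scene short_bar 381 [672.4  84.   99. ] 0.114
scene long_tray 908 [ 605.3 -285.    -8.7] 0.045
scene medium_tray 1433 [511.2 430.7  17.1] 0.037
scene short_tray 423 [ 497.6 -433.5   21.5] 0.063
puckA [ 0.645 -0.089  0.025]
puckB [0.452 0.084 0.025]
brush [ 0.441 -0.075  0.036]
scr [0.392 0.256 0.005]
pink [0.763 0.046 0.03 ]
purp [0.592 0.014 0.03 ]
stand [0.846 0.021 0.05 ]
```

View pics/ov.png

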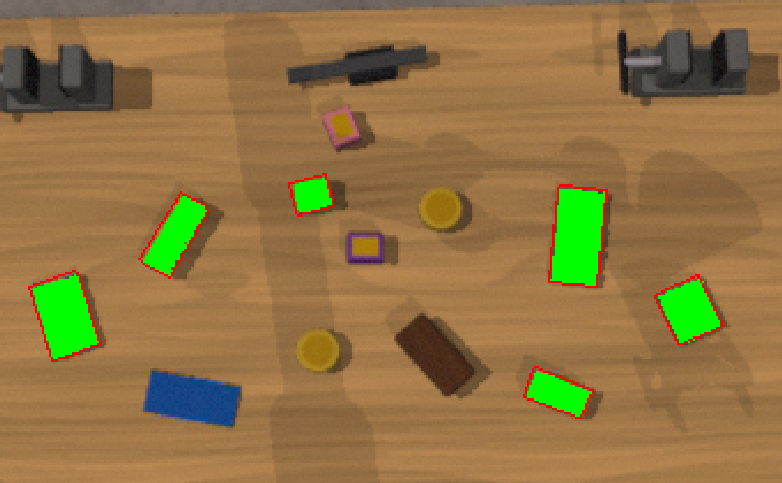

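```bash
cat > plan.py <<'E'
"""plan.py x y z yaw [claw] [vmax mm/row]: rows from the measured pose to the target (mm, deg), tool down"""
import sys, json, numpy as np
from workcell import arm
x,y,z,yaw,claw,v=[float(a) for a in sys.argv[1:]]
s=arm.read_state(); p=s['tool_pos']*1e3; a=s['eef_rot'][2]
T=np.array([x,y,z]); da=(yaw-a+180)%360-180 if abs(yaw)<=180 else yaw-a
if len(sys.argv)>7: pass
n=max(int(np.ceil(1.25*np.linalg.norm(T-p)/v)),int(np.ceil(1.25*abs(da)/5.5)),1); n=max(n,2)
t=np.arange(1,n+1)/n; r=.2
f=np.where(t<r,t*t/2/r,np.where(t>1-r,1-r-(1-t)**2/2/r,t-r/2))/(1-r)
P0,a0=p.copy(),a; rows=[]
for k in f:
    c,q=np.cos(np.radians(a)),np.sin(np.radians(a))
    B=np.array([[c,q,0],[q,-c,0],[0,0,-1]])  # columns: tool axes in world
    d=np.round(B.T@(P0+(T-P0)*k-p)); w=round(a-(a0+da*k))
    rows.append([int(i) for i in d]+[0,0,w,claw]); p=p+B@d; a-=w
print('from',P0.round(1),round(a0,1),'tilt',s['eef_rot'][:2].round(2),'t',round(s['time_s'],1),'turn',round(da,1),'max',max(np.linalg.norm(q[:3]) for q in rows))
for i in range(0,n,8): print(json.dumps([rows[i:i+8]]).replace(' ',''))
E
python3 plan.py 619 278 150 149 0 32
```

```text
from [ 132.6 -559.   230.5] 13.3 tilt [-1.799e+02 -1.000e-02] t 0.1 turn 135.7 max 32.863353450309965
[[[1,-2,0,0,0,0,0.0],[5,-4,1,0,0,-1,0.0],[7,-8,1,0,0,-2,0.0],[11,-10,1,0,0,-2,0.0],[14,-12,1,0,0,-2,0.0],[18,-15,2,0,0,-4,0.0],[22,-16,3,0,0,-3,0.0],[26,-16,2,0,0,-5,0.0]]]
[[[28,-15,3,0,0,-4,0.0],[29,-13,2,0,0,-5,0.0],[31,-10,3,0,0,-4,0.0],[30,-8,3,0,0,-5,0.0],[32,-5,2,0,0,-4,0.0],[32,-3,3,0,0,-5,0.0],[31,0,3,0,0,-4,0.0],[32,2,2,0,0,-4,0.0]]]
[[[32,4,3,0,0,-5,0.0],[31,7,3,0,0,-4,0.0],[31,9,2,0,0,-5,0.0],[29,11,3,0,0,-4,0.0],[29,14,3,0,0,-5,0.0],[27,16,2,0,0,-4,0.0],[27,18,3,0,0,-5,0.0],[24,20,2,0,0,-4,0.0]]]
[[[23,22,3,0,0,-5,0.0],[21,24,3,0,0,-4,0.0],[20,26,2,0,0,-5,0.0],[17,26,3,0,0,-4,0.0],[15,28,3,0,0,-4,0.0],[13,29,2,0,0,-5,0.0],[11,30,3,0,0,-4,0.0],[7,26,2,0,0,-4,0.0]]]
[[[4,22,2,0,0,-3,0.0],[3,19,2,0,0,-3,0.0],[2,15,1,0,0,-2,0.0],[0,10,1,0,0,-1,0.0],[1,6,0,0,0,-1,0.0],[0,2,1,0,0,-1,0.0]]]
```

{"api": "apply_moves", "payload": {
  "plan": [
    [[1,-2,0,0,0,0,0],[5,-4,1,0,0,-1,0],[7,-8,1,0,0,-2,0],[11,-10,1,0,0,-2,0],[14,-12,1,0,0,-2,0],[18,-15,2,0,0,-4,0],[22,-16,3,0,0,-3,0],[26,-16,2,0,0,-5,0]]
  ]
}}

```text
time_s: 0.77
tool_pos: [0.2006, -0.4421, 0.22]
eef_rot: [-180.0, -0.0, 32.6]
ft_force: [1.0, 1.1, 0.5]
grip_width: 0.0853
gripper_force: 0.0
```

{"api": "apply_moves", "payload": {
  "plan": [
    [[28,-15,3,0,0,-4,0],[29,-13,2,0,0,-5,0],[31,-10,3,0,0,-4,0],[30,-8,3,0,0,-5,0],[32,-5,2,0,0,-4,0],[32,-3,3,0,0,-5,0],[31,0,3,0,0,-4,0],[32,2,2,0,0,-4,0]]
  ]
}}

```text
time_s: 1.43
tool_pos: [0.328, -0.221, 0.1991]
eef_rot: [180.0, -0.0, 67.7]
ft_force: [1.0, 0.4, -0.2]
grip_width: 0.0857
gripper_force: 0.0
```

{"api": "apply_moves", "payload": {
  "plan": [
    [[32,4,3,0,0,-5,0],[31,7,3,0,0,-4,0],[31,9,2,0,0,-5,0],[29,11,3,0,0,-4,0],[29,14,3,0,0,-5,0],[27,16,2,0,0,-4,0],[27,18,3,0,0,-5,0],[24,20,2,0,0,-4,0]]
  ]
}}

```text
time_s: 2.1
tool_pos: [0.4545, -0.0007, 0.1782]
eef_rot: [-180.0, -0.0, 103.7]
ft_force: [-0.4, -0.5, 0.6]
grip_width: 0.0856
gripper_force: 0.0
```

{"api": "apply_moves", "payload": {
  "plan": [
    [[23,22,3,0,0,-5,0],[21,24,3,0,0,-4,0],[20,26,2,0,0,-5,0],[17,26,3,0,0,-4,0],[15,28,3,0,0,-4,0],[13,29,2,0,0,-5,0],[11,30,3,0,0,-4,0],[7,26,2,0,0,-4,0]]
  ]
}}

```text
time_s: 2.77
tool_pos: [0.5803, 0.2155, 0.1571]
eef_rot: [180.0, -0.0, 138.7]
ft_force: [0.9, -0.1, -0.1]
grip_width: 0.0858
gripper_force: 0.0
```

{"api": "apply_moves", "payload": {
  "plan": [
    [[4,22,2,0,0,-3,0],[3,19,2,0,0,-3,0],[2,15,1,0,0,-2,0],[0,10,1,0,0,-1,0],[1,6,0,0,0,-1,0],[0,2,1,0,0,-1,0],[0,0,0,0,0,0,0]]
  ]
}}

```text
time_s: 3.35
tool_pos: [0.6178, 0.2774, 0.1502]
eef_rot: [-180.0, -0.0, 149.4]
ft_force: [-0.1, -0.1, -0.0]
grip_width: 0.0853
gripper_force: 0.0
```

```bash
python3 - <<'E'
from h import *
from workcell import arm,eyes
cal=eyes.get_calibration('wrist'); im=eyes.camera('wrist'); cv2.imwrite('pics/w1.png',im[:,:,::-1])
s=proj(cal,[.619,.278,.03])[0]; m=mask(im,'bar',s); x,f=fit(cal,m,D['long_bar']); print(s,m.sum(),x,f)
E
python3 plan.py 619 278 11 149 0 20
```

```text
[252.88502651 179.14554539] 1 [608.27737226  23.39600193 -90.        ] 0.9988162878787878
from [617.7 276.9 150.3] 149.3 tilt [-1.7995e+02 -1.0000e-02] t 3.4 turn -0.3 max 20.0
[[[0,0,5,0,0,0,0.0],[0,0,16,0,0,0,0.0],[0,0,20,0,0,0,0.0],[0,1,19,0,0,0,0.0],[0,0,19,0,0,0,0.0],[0,0,20,0,0,0,0.0],[0,0,19,0,0,0,0.0],[-1,1,16,0,0,0,0.0]]]
[[[0,0,5,0,0,0,0.0]]]
```

View pics/w1.png

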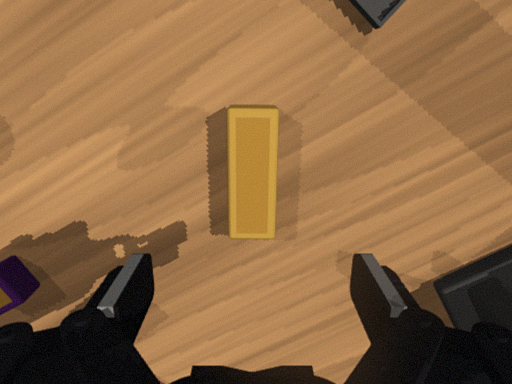

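The wrist view shows the long bar upright between the fingers. Its top-face corners are at about (229,108), (278,108), (275,238) and (230,238). I'll compute its pose from those.

```bash
python3 - <<'E'
from h import *
from workcell import eyes
cal=eyes.get_calibration('wrist')
q=np.array([unproj(cal,c,.03)*1e3 for c in((229,108),(278,108),(275,238),(230,238))]); print(q.round(1),q.mean(0),np.linalg.norm(q[0]-q[3]),np.linalg.norm(q[0]-q[1]))
d=(q[0]+q[1]-q[2]-q[3]);print(np.degrees(np.arctan2(d[1],d[0])))
im=cv2.cvtColor(cv2.imread('pics/w1.png'),cv2.COLOR_BGR2HSV)
print(im[172,253],im[172,232],im[106,250],im[60,60],im[150,400],im[170,218])
E
```

```text
[[562.  290.4  30. ]
 [580.6 321.9  30. ]
 [673.5 267.   30. ]
 [654.1 234.2  30. ]] [617.52552322 278.39904955  30.        ] 107.9129399467459 36.58563390877951
149.0144517110155
[ 18 183 185] [ 20 165 201] [ 19 172 120] [ 16 135 168] [ 16 135 166] [ 15 137 110]
```

{"api": "apply_moves", "payload": {
  "plan": [
    [[0,0,5,0,0,0,0],[0,0,16,0,0,0,0],[0,-1,20,0,0,0,0],[0,0,19,0,0,0,0],[0,0,19,0,0,0,0],[0,0,20,0,0,0,0],[0,0,19,0,0,0,0],[0,0,16,0,0,0,0]]
  ]
}}

```text
time_s: 4.07
tool_pos: [0.617, 0.2753, 0.0148]
eef_rot: [-179.9, -0.1, 149.3]
ft_force: [-0.1, 0.0, -0.2]
grip_width: 0.0854
gripper_force: 0.0
```

{"api": "apply_moves", "payload": {
  "plan": [
    [[0,0,5,0,0,0,0],[0,0,0,0,0,0,0],[0,0,0,0,0,0,0.5],[0,0,0,0,0,0,0.6],[0,0,0,0,0,0,0.7],[0,0,0,0,0,0,0.8],[0,0,0,0,0,0,1],[0,0,0,0,0,0,1]]
  ]
}}

```text
time_s: 4.73
tool_pos: [0.619, 0.2768, 0.0129]
eef_rot: [179.9, 0.1, 149.3]
ft_force: [0.5, 0.9, 6.9]
grip_width: 0.0385
gripper_force: 63.1
```

{"api": "apply_moves", "payload": {
  "plan": [
    [[0,0,0,0,0,0,1],[0,0,0,0,0,0,1],[0,0,0,0,0,0,1]]
  ]
}}

```text
time_s: 4.98
tool_pos: [0.619, 0.2768, 0.0129]
eef_rot: [179.9, 0.1, 149.3]
ft_force: [-0.3, -0.2, 5.7]
grip_width: 0.039
gripper_force: 63.2
```

{"api": "apply_moves", "payload": {
  "plan": [
    [[0,0,-4,0,0,0,1],[0,0,-10,0,0,0,1],[0,0,-18,0,0,0,1],[0,0,-22,0,0,0,1],[0,0,-22,0,0,0,1],[0,0,-18,0,0,0,1],[0,0,-10,0,0,0,1],[0,0,-4,0,0,0,1]]
  ]
}}

```text
time_s: 5.65
tool_pos: [0.6187, 0.2768, 0.1215]
eef_rot: [179.9, 0.1, 149.3]
ft_force: [0.2, 0.1, -1.3]
grip_width: 0.0385
gripper_force: 62.4
```

```bash
python3 plan.py 604 -283 120 171 1 28
```

```text
from [618.7 276.8 121.5] 149.3 tilt [1.7987e+02 1.2000e-01] t 5.7 turn 21.7 max 28.792360097775937
[[[-1,-2,0,0,0,0,1.0],[-4,-8,0,0,0,0,1.0],[-7,-12,0,0,0,-1,1.0],[-10,-17,0,0,0,-1,1.0],[-11,-23,0,0,0,-1,1.0],[-12,-25,0,0,0,-1,1.0],[-12,-25,0,0,0,-1,1.0],[-12,-26,0,0,0,-1,1.0]]]
[[[-11,-25,0,0,0,-1,1.0],[-10,-26,1,0,0,-1,1.0],[-10,-27,0,0,0,-1,1.0],[-10,-26,0,0,0,-1,1.0],[-9,-26,0,0,0,-1,1.0],[-9,-27,0,0,0,-1,1.0],[-8,-27,0,0,0,-2,1.0],[-8,-27,0,0,0,-1,1.0]]]
[[[-6,-27,0,0,0,-1,1.0],[-7,-27,0,0,0,-1,1.0],[-6,-27,0,0,0,-1,1.0],[-5,-28,0,0,0,-1,1.0],[-5,-25,0,0,0,-1,1.0],[-3,-19,0,0,0,-1,1.0],[-2,-14,0,0,0,0,1.0],[-1,-8,1,0,0,-1,1.0]]]
[[[0,-3,0,0,0,0,1.0]]]
```

{"api": "apply_moves", "payload": {
  "plan": [
    [[-1,-2,0,0,0,0,1],[-4,-8,0,0,0,0,1],[-7,-12,0,0,0,-1,1],[-10,-17,0,0,0,-1,1],[-11,-23,0,0,0,-1,1],[-12,-25,0,0,0,-1,1],[-12,-25,0,0,0,-1,1],[-12,-26,0,0,0,-1,1]]
  ]
}}

```text
time_s: 6.32
tool_pos: [0.6123, 0.1203, 0.1174]
eef_rot: [-179.9, -0.2, 155.4]
ft_force: [1.1, 0.1, -1.7]
grip_width: 0.0386
gripper_force: 62.4
```

{"api": "apply_moves", "payload": {
  "plan": [
    [[-11,-25,0,0,0,-1,1],[-10,-26,1,0,0,-1,1],[-10,-27,0,0,0,-1,1],[-10,-26,0,0,0,-1,1],[-9,-26,0,0,0,-1,1],[-9,-27,0,0,0,-1,1],[-8,-27,0,0,0,-2,1],[-8,-27,0,0,0,-1,1]]
  ]
}}

```text
time_s: 6.98
tool_pos: [0.6062, -0.1035, 0.1165]
eef_rot: [-180.0, -0.2, 164.4]
ft_force: [0.3, 0.5, -2.2]
grip_width: 0.0387
gripper_force: 62.4
```

{"api": "apply_moves", "payload": {
  "plan": [
    [[-6,-27,0,0,0,-1,1],[-7,-27,0,0,0,-1,1],[-6,-27,0,0,0,-1,1],[-5,-28,0,0,0,-1,1],[-5,-25,0,0,0,-1,1],[-3,-19,0,0,0,-1,1],[-2,-14,0,0,0,0,1],[-1,-8,1,0,0,-1,1]]
  ]
}}

```text
time_s: 7.65
tool_pos: [0.6021, -0.2825, 0.1158]
eef_rot: [180.0, -0.1, 171.2]
ft_force: [-0.5, 0.5, -2.2]
grip_width: 0.0389
gripper_force: 62.3
```

{"api": "apply_moves", "payload": {
  "plan": [
    [[0,-3,0,0,0,0,1],[0,0,0,0,0,0,1],[0,0,0,0,0,0,1]]
  ]
}}

```text
time_s: 7.9
tool_pos: [0.6024, -0.2825, 0.1166]
eef_rot: [179.9, -0.1, 171.3]
ft_force: [-0.2, -0.2, -2.5]
grip_width: 0.0389
gripper_force: 62.3
```

```bash
python3 - <<'E'
from h import *
from workcell import arm,eyes
cal=eyes.get_calibration('wrist'); im=eyes.camera('wrist').copy()
x,y,a=604,-283.5,np.radians(-8.7)
for b in (box(x/1e3,y/1e3,a,.136,.066,.012)[1::2],): 
    cv2.polylines(im,[cv2.convexHull(proj(cal,b).astype(np.float32)).astype(int)],True,(255,0,0))
cv2.imwrite('pics/w2.png',im[:,:,::-1])
E
python3 plan.py 604 -283 17 171.3 1 20
```

```text
from [ 602.7 -282.3  116.9] 171.3 tilt [ 1.7995e+02 -6.0000e-02] t 8.0 turn -0.0 max 18.027756377319946
[[[0,0,6,0,0,0,1.0],[0,0,17,0,0,0,1.0],[-1,0,18,0,0,0,1.0],[0,0,18,0,0,0,1.0],[0,0,18,0,0,0,1.0],[0,0,16,0,0,0,1.0],[0,0,7,0,0,0,1.0]]]
```

View pics/w2.png

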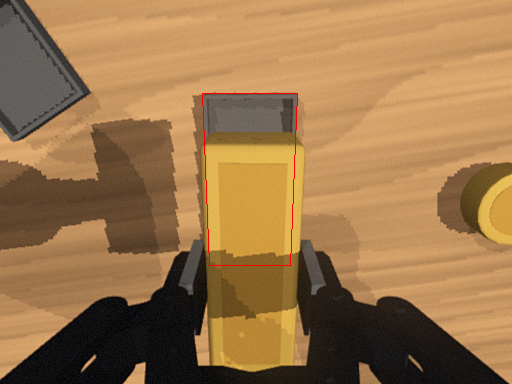

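The projected tray outline (203–297, 94–265) matches the visible tray, and the bar hangs straight above it. Lower and release.

{"api": "apply_moves", "payload": {
  "plan": [
    [[-1,0,6,0,0,0,1],[0,0,17,0,0,0,1],[0,0,18,0,0,0,1],[0,0,18,0,0,0,1],[0,0,18,0,0,0,1],[0,0,14,0,0,0,1],[0,0,6,0,0,0,1],[0,0,2,0,0,0,1]]
  ]
}}

```text
time_s: 8.62
tool_pos: [0.6033, -0.2822, 0.0167]
eef_rot: [179.9, -0.2, 171.4]
ft_force: [0.2, 0.0, -1.4]
grip_width: 0.0389
gripper_force: 62.3
```

{"api": "apply_moves", "payload": {
  "plan": [
    [[0,0,0,0,0,0,1],[0,0,0,0,0,0,1]]
  ]
}}

```text
time_s: 8.78
tool_pos: [0.6047, -0.2836, 0.0191]
eef_rot: [-180.0, 0.1, 171.4]
ft_force: [0.5, -0.2, -0.3]
grip_width: 0.0383
gripper_force: 62.3
```

{"api": "apply_moves", "payload": {
  "plan": [
    [[0,0,1,0,0,0,1],[0,0,0,0,0,0,0.6],[0,0,0,0,0,0,0.4],[0,0,0,0,0,0,0.2],[0,0,0,0,0,0,0],[0,0,0,0,0,0,0],[0,0,0,0,0,0,0]]
  ]
}}

```text
time_s: 9.37
tool_pos: [0.6041, -0.2836, 0.0176]
eef_rot: [-180.0, 0.0, 171.3]
ft_force: [-0.6, 0.2, -0.6]
grip_width: 0.0854
gripper_force: 0.0
```

{"api": "apply_moves", "payload": {
  "plan": [
    [[0,0,-4,0,0,0,0],[0,0,-12,0,0,0,0],[0,0,-20,0,0,0,0],[0,0,-25,0,0,0,0],[0,0,-25,0,0,0,0],[0,0,-20,0,0,0,0],[0,0,-12,0,0,0,0],[0,0,-4,0,0,0,0]]
  ]
}}

```text
time_s: 10.03
tool_pos: [0.6056, -0.2843, 0.1435]
eef_rot: [-179.9, 0.3, 171.3]
ft_force: [0.2, -0.7, 0.4]
grip_width: 0.085
gripper_force: 0.0
```

```bash
python3 - <<'E'
from h import *
from workcell import arm,eyes
cv2.imwrite('pics/w3.png',eyes.camera('wrist')[:,:,::-1])
E
python3 plan.py 385 -241 140 65 0 28
```

```text
from [ 605.3 -284.2  142.7] 171.3 tilt [-179.88    0.29] t 10.1 turn -106.3 max 11.74734012447073
[[[1,0,0,0,0,1,0.0],[3,0,0,0,0,1,0.0],[6,0,0,0,0,3,0.0],[8,0,0,0,0,4,0.0],[10,-1,0,0,0,4,0.0],[11,-2,0,0,0,6,0.0],[11,-4,1,0,0,5,0.0],[10,-4,0,0,0,5,0.0]]]
[[[10,-5,0,0,0,6,0.0],[10,-6,0,0,0,5,0.0],[9,-7,0,0,0,5,0.0],[8,-7,0,0,0,6,0.0],[7,-9,0,0,0,5,0.0],[7,-9,1,0,0,5,0.0],[6,-9,0,0,0,5,0.0],[5,-10,0,0,0,6,0.0]]]
[[[4,-11,0,0,0,5,0.0],[3,-11,0,0,0,5,0.0],[2,-11,0,0,0,6,0.0],[1,-11,0,0,0,5,0.0],[0,-10,1,0,0,5,0.0],[-1,-8,0,0,0,4,0.0],[-1,-5,0,0,0,2,0.0],[-1,-3,0,0,0,2,0.0]]]
[[[0,-2,0,0,0,0,0.0]]]
```

View pics/w3.png

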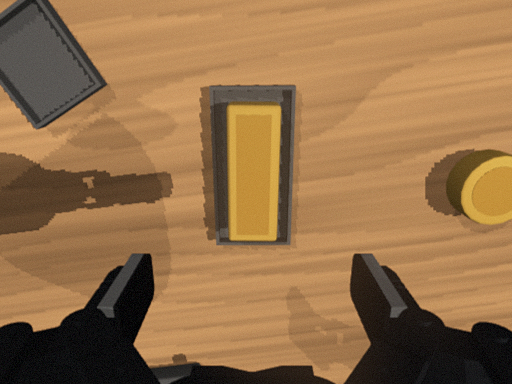

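The long bar (228–281, 104–240) lies flat inside the long tray (210–296, 86–244). Next is the medium bar.

{"api": "apply_moves", "payload": {
  "plan": [
    [[1,0,0,0,0,1,0],[3,0,0,0,0,1,0],[6,0,0,0,0,3,0],[8,0,0,0,0,4,0],[10,-1,0,0,0,4,0],[11,-2,0,0,0,6,0],[11,-4,1,0,0,5,0],[10,-4,0,0,0,5,0]]
  ]
}}

```text
time_s: 10.75
tool_pos: [0.5416, -0.2712, 0.1365]
eef_rot: [-180.0, -0.2, 142.0]
ft_force: [0.0, 0.4, -0.1]
grip_width: 0.0852
gripper_force: 0.0
```

{"api": "apply_moves", "payload": {
  "plan": [
    [[10,-5,0,0,0,6,0],[10,-6,0,0,0,5,0],[9,-7,0,0,0,5,0],[8,-7,0,0,0,6,0],[7,-9,0,0,0,5,0],[7,-9,1,0,0,5,0],[6,-9,0,0,0,5,0],[5,-10,0,0,0,6,0]]
  ]
}}

```text
time_s: 11.42
tool_pos: [0.4539, -0.2533, 0.1359]
eef_rot: [-179.9, -0.1, 99.0]
ft_force: [0.9, -0.7, 0.2]
grip_width: 0.0855
gripper_force: 0.0
```

{"api": "apply_moves", "payload": {
  "plan": [
    [[4,-11,0,0,0,5,0],[3,-11,0,0,0,5,0],[2,-11,0,0,0,6,0],[1,-11,0,0,0,5,0],[0,-10,1,0,0,5,0],[-1,-8,0,0,0,4,0],[-1,-5,0,0,0,2,0],[-1,-3,0,0,0,2,0]]
  ]
}}

```text
time_s: 12.08
tool_pos: [0.3833, -0.2399, 0.1351]
eef_rot: [-179.8, -0.0, 65.2]
ft_force: [-0.2, 0.6, 1.2]
grip_width: 0.0857
gripper_force: 0.0
```

{"api": "apply_moves", "payload": {
  "plan": [
    [[0,-2,0,0,0,0,0],[0,0,0,0,0,0,0],[0,0,0,0,0,0,0]]
  ]
}}

```text
time_s: 12.33
tool_pos: [0.383, -0.2399, 0.1358]
eef_rot: [-179.9, -0.0, 65.4]
ft_force: [0.8, 0.9, -0.1]
grip_width: 0.0851
gripper_force: 0.0
```

```bash
cat > wb.py <<'E'
# wrist view: fit the top face of the named bar near x,y (mm); save the overlay
import sys
from h import *
from workcell import eyes
k,x,y,out=sys.argv[1],float(sys.argv[2]),float(sys.argv[3]),sys.argv[4]
cal=eyes.get_calibration('wrist'); im=eyes.camera('wrist').copy()
h,s,v=cv2.split(cv2.cvtColor(im,cv2.COLOR_RGB2HSV)); m=((h>=17)&(s>155)&(v>90)).astype(np.uint8)
m=cv2.morphologyEx(m,cv2.MORPH_OPEN,np.ones((3,3)))
n,l=cv2.connectedComponents(m); c=proj(cal,[x/1e3,y/1e3,.03])[0].astype(int); m=(l==l[c[1],c[0]]).astype(np.uint8)
p,f=fit(cal,m,D[k]); print(m.sum(),p.round(1),round(f,3))
b=box(p[0]/1e3,p[1]/1e3,np.radians(p[2]),*D[k]); cv2.polylines(im,[cv2.convexHull(proj(cal,b).astype(np.float32)).astype(int)],True,(255,0,0))
cv2.imwrite(out,im[:,:,::-1])
E
sed -i 's/^S=8/S=4/' h.py; python3 wb.py medium_bar 385 -241 pics/w4.png; python3 plan.py 385 -241 11 65 0 20
```

```text
5403 [ 385.4 -242.  -114.3] 0.043
from [ 383.3 -240.   135.9] 65.4 tilt [-1.7997e+02 -1.0000e-02] t 12.4 turn -0.4 max 20.024984394500787
[[[0,0,6,0,0,0,0.0],[0,0,17,0,0,0,0.0],[0,1,20,0,0,0,0.0],[0,0,19,0,0,0,0.0],[0,0,20,0,0,0,0.0],[0,1,20,0,0,0,0.0],[0,0,17,0,0,0,0.0],[0,0,6,0,0,0,0.0]]]
```

View pics/w4.png

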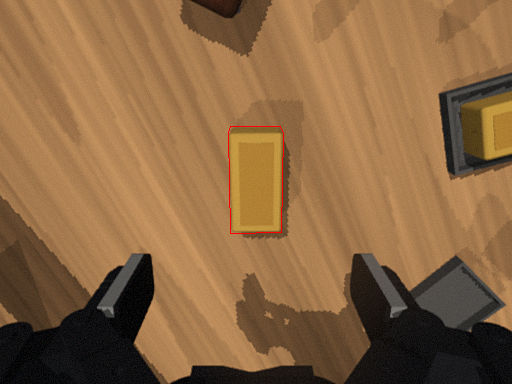

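The medium bar (229–283, 127–234) is centred between the fingers and the fit agrees. Descend, grasp and lift.

{"api": "apply_moves", "payload": {
  "plan": [
    [[0,0,6,0,0,0,0],[0,1,17,0,0,0,0],[0,1,20,0,0,0,0],[0,0,19,0,0,0,0],[0,0,20,0,0,0,0],[0,1,20,0,0,0,0],[0,0,17,0,0,0,0],[0,0,6,0,0,0,0]]
  ]
}}

```text
time_s: 13.05
tool_pos: [0.3848, -0.2403, 0.0089]
eef_rot: [-179.7, -0.1, 65.4]
ft_force: [-0.3, -0.1, 0.1]
grip_width: 0.0854
gripper_force: 0.0
```

{"api": "apply_moves", "payload": {
  "plan": [
    [[0,0,0,0,0,0,0],[0,0,0,0,0,0,0.5],[0,0,0,0,0,0,0.6],[0,0,0,0,0,0,0.7],[0,0,0,0,0,0,0.8],[0,0,0,0,0,0,1],[0,0,0,0,0,0,1],[0,0,0,0,0,0,1]]
  ]
}}

```text
time_s: 13.72
tool_pos: [0.3869, -0.2421, 0.0125]
eef_rot: [179.8, 0.0, 65.3]
ft_force: [0.4, 0.2, 6.8]
grip_width: 0.0385
gripper_force: 61.8
```

{"api": "apply_moves", "payload": {
  "plan": [
    [[0,0,0,0,0,0,1],[0,0,0,0,0,0,1]]
  ]
}}

```text
time_s: 13.88
tool_pos: [0.3869, -0.2421, 0.0125]
eef_rot: [179.8, 0.0, 65.3]
ft_force: [0.5, 1.1, 6.1]
grip_width: 0.0389
gripper_force: 61.8
```

{"api": "apply_moves", "payload": {
  "plan": [
    [[0,0,-4,0,0,0,1],[0,0,-10,0,0,0,1],[0,0,-18,0,0,0,1],[0,0,-22,0,0,0,1],[0,0,-22,0,0,0,1],[0,0,-18,0,0,0,1],[0,0,-10,0,0,0,1],[0,0,-4,0,0,0,1]]
  ]
}}

```text
time_s: 14.55
tool_pos: [0.3868, -0.242, 0.1214]
eef_rot: [179.8, 0.1, 65.3]
ft_force: [0.3, -0.2, -0.7]
grip_width: 0.0385
gripper_force: 61.0
```

```bash
python3 plan.py 510 432 120 17.8 1 28
```

```text
from [ 386.8 -242.   121.4] 65.3 tilt [1.7978e+02 6.0000e-02] t 14.6 turn -47.5 max 28.178005607210743
[[[2,-1,0,0,0,0,1.0],[7,-1,0,0,0,1,1.0],[10,-3,0,0,0,0,1.0],[15,-4,0,0,0,1,1.0],[20,-6,0,0,0,2,1.0],[23,-8,0,0,0,2,1.0],[26,-9,0,0,0,1,1.0],[26,-10,0,0,0,2,1.0]]]
[[[25,-11,0,0,0,2,1.0],[25,-12,0,0,0,2,1.0],[24,-13,0,0,0,2,1.0],[25,-13,0,0,0,2,1.0],[23,-14,1,0,0,2,1.0],[23,-16,0,0,0,2,1.0],[23,-16,0,0,0,2,1.0],[22,-16,0,0,0,2,1.0]]]
[[[21,-18,0,0,0,2,1.0],[21,-18,0,0,0,2,1.0],[20,-19,0,0,0,1,1.0],[20,-19,0,0,0,2,1.0],[19,-20,0,0,0,2,1.0],[18,-21,0,0,0,2,1.0],[18,-21,0,0,0,2,1.0],[17,-22,0,0,0,2,1.0]]]
[[[16,-22,0,0,0,2,1.0],[13,-21,0,0,0,2,1.0],[11,-17,0,0,0,1,1.0],[8,-13,0,0,0,1,1.0],[5,-10,0,0,0,1,1.0],[4,-6,0,0,0,0,1.0],[1,-2,0,0,0,1,1.0]]]
```

{"api": "apply_moves", "payload": {
  "plan": [
    [[2,-1,0,0,0,0,1],[7,-1,0,0,0,1,1],[10,-3,0,0,0,0,1],[15,-4,0,0,0,1,1],[20,-6,0,0,0,2,1],[23,-8,0,0,0,2,1],[26,-9,0,0,0,1,1],[26,-10,0,0,0,2,1]]
  ]
}}

```text
time_s: 15.22
tool_pos: [0.41, -0.1061, 0.1184]
eef_rot: [-179.9, 0.0, 56.2]
ft_force: [-0.1, 0.8, -1.2]
grip_width: 0.0387
gripper_force: 61.0
```

{"api": "apply_moves", "payload": {
  "plan": [
    [[25,-11,0,0,0,2,1],[25,-12,0,0,0,2,1],[24,-13,0,0,0,2,1],[25,-13,0,0,0,2,1],[23,-14,1,0,0,2,1],[23,-16,0,0,0,2,1],[23,-16,0,0,0,2,1],[22,-16,0,0,0,2,1]]
  ]
}}

```text
time_s: 15.88
tool_pos: [0.4491, 0.1111, 0.1172]
eef_rot: [-179.9, 0.1, 40.3]
ft_force: [-0.1, -0.0, -0.6]
grip_width: 0.0386
gripper_force: 61.0
```

{"api": "apply_moves", "payload": {
  "plan": [
    [[21,-18,0,0,0,2,1],[21,-18,0,0,0,2,1],[20,-19,0,0,0,1,1],[20,-19,0,0,0,2,1],[19,-20,0,0,0,2,1],[18,-21,0,0,0,2,1],[18,-21,0,0,0,2,1],[17,-22,0,0,0,2,1]]
  ]
}}

```text
time_s: 16.55
tool_pos: [0.4887, 0.3282, 0.1169]
eef_rot: [180.0, 0.2, 25.3]
ft_force: [0.2, -0.2, 0.5]
grip_width: 0.0387
gripper_force: 61.0
```

{"api": "apply_moves", "payload": {
  "plan": [
    [[16,-22,0,0,0,2,1],[13,-21,0,0,0,2,1],[11,-17,0,0,0,1,1],[8,-13,0,0,0,1,1],[5,-10,0,0,0,1,1],[4,-6,0,0,0,0,1],[1,-2,0,0,0,1,1],[0,0,0,0,0,0,1]]
  ]
}}

```text
time_s: 17.22
tool_pos: [0.5087, 0.433, 0.1173]
eef_rot: [180.0, 0.1, 17.4]
ft_force: [0.2, -0.5, -0.8]
grip_width: 0.0388
gripper_force: 61.0
```

{"api": "apply_moves", "payload": {
  "plan": [
    [[0,0,0,0,0,0,1],[0,0,0,0,0,0,1]]
  ]
}}

```text
time_s: 17.38
tool_pos: [0.5091, 0.4321, 0.1181]
eef_rot: [180.0, 0.1, 17.3]
ft_force: [0.4, 0.7, -0.1]
grip_width: 0.0387
gripper_force: 61.0
```

```bash
python3 - <<'E'
from h import *
from workcell import arm,eyes
cal=eyes.get_calibration('wrist'); im=eyes.camera('wrist').copy()
b=box(.5105,.4325,np.radians(17.8),.106,.066,.012)[1::2]
cv2.polylines(im,[cv2.convexHull(proj(cal,b).astype(np.float32)).astype(int)],True,(255,0,0))
cv2.imwrite('pics/w5.png',im[:,:,::-1])
E
python3 plan.py 510 432 18 17.8 1 20
```

```text
from [509.3 432.1 118.2] 17.3 tilt [1.7997e+02 3.0000e-02] t 17.4 turn 0.5 max 18.027756377319946
[[[0,0,6,0,0,0,1.0],[0,0,17,0,0,0,1.0],[0,0,18,0,0,0,1.0],[0,0,18,0,0,0,1.0],[1,0,18,0,0,0,1.0],[0,0,17,0,0,0,1.0],[0,0,6,0,0,0,1.0]]]
```

View pics/w5.png

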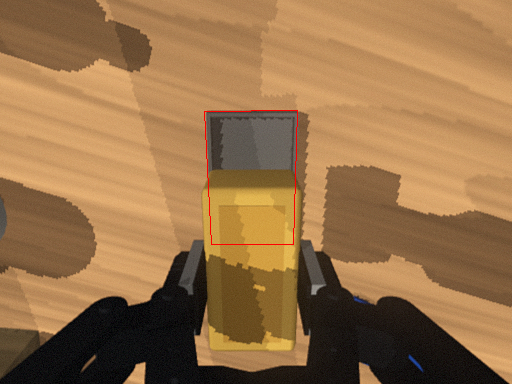

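The tray outline (205–297, 111–244) matches and the bar is aligned. Lower, release and lift.

{"api": "apply_moves", "payload": {
  "plan": [
    [[1,0,6,0,0,0,1],[0,0,17,0,0,0,1],[0,0,18,0,0,0,1],[0,0,18,0,0,0,1],[0,0,18,0,0,0,1],[0,0,15,0,0,0,1],[0,0,6,0,0,0,1],[0,0,2,0,0,0,1]]
  ]
}}

```text
time_s: 18.1
tool_pos: [0.5096, 0.4322, 0.0166]
eef_rot: [179.9, 0.2, 17.3]
ft_force: [-0.3, -0.3, 0.1]
grip_width: 0.0384
gripper_force: 61.0
```

{"api": "apply_moves", "payload": {
  "plan": [
    [[0,0,1,0,0,0,1],[0,0,0,0,0,0,1],[0,0,0,0,0,0,0.6],[0,0,0,0,0,0,0.4],[0,0,0,0,0,0,0.2],[0,0,0,0,0,0,0],[0,0,0,0,0,0,0],[0,0,0,0,0,0,0]]
  ]
}}

```text
time_s: 18.77
tool_pos: [0.5105, 0.4333, 0.0175]
eef_rot: [-180.0, -0.0, 17.3]
ft_force: [1.0, -0.1, -0.9]
grip_width: 0.0853
gripper_force: 0.0
```

{"api": "apply_moves", "payload": {
  "plan": [
    [[0,0,-4,0,0,0,0],[0,0,-12,0,0,0,0],[0,0,-20,0,0,0,0],[0,0,-25,0,0,0,0],[0,0,-25,0,0,0,0],[0,0,-20,0,0,0,0],[0,0,-12,0,0,0,0],[0,0,-4,0,0,0,0]]
  ]
}}

```text
time_s: 19.43
tool_pos: [0.5118, 0.4343, 0.1434]
eef_rot: [-179.9, -0.4, 17.3]
ft_force: [0.0, 0.1, 0.5]
grip_width: 0.0851
gripper_force: 0.0
```

```bash
python3 - <<'E'
from h import *
from workcell import arm,eyes
cv2.imwrite('pics/w6.png',eyes.camera('wrist')[:,:,::-1])
E
python3 plan.py 671 86 140 100 0 28
```

```text
from [511.6 434.1 142.7] 17.3 tilt [-179.92   -0.3 ] t 19.5 turn 82.7 max 25.632011235952593
[[[0,3,0,0,0,-1,0.0],[1,10,0,0,0,-2,0.0],[2,17,0,0,0,-3,0.0],[0,23,0,0,0,-5,0.0],[-1,25,1,0,0,-6,0.0],[-5,25,0,0,0,-5,0.0],[-6,24,0,0,0,-6,0.0],[-9,24,0,0,0,-5,0.0]]]
[[[-11,22,0,0,0,-6,0.0],[-13,22,0,0,0,-5,0.0],[-15,20,1,0,0,-5,0.0],[-17,19,0,0,0,-6,0.0],[-19,17,0,0,0,-5,0.0],[-20,15,0,0,0,-6,0.0],[-21,13,0,0,0,-5,0.0],[-21,10,0,0,0,-5,0.0]]]
[[[-15,6,1,0,0,-4,0.0],[-10,3,0,0,0,-2,0.0],[-3,1,0,0,0,-1,0.0]]]
```

View pics/w6.png

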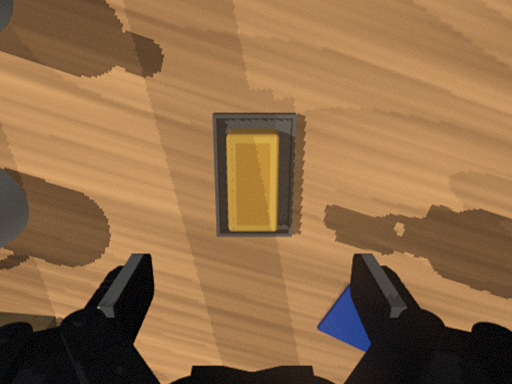

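The medium bar (227–278, 129–231) is flat inside its tray (213–295, 113–236). Next is the short bar.

{"api": "apply_moves", "payload": {
  "plan": [
    [[0,3,0,0,0,-1,0],[1,10,0,0,0,-2,0],[2,17,0,0,0,-3,0],[0,23,0,0,0,-5,0],[-1,25,1,0,0,-6,0],[-5,25,0,0,0,-5,0],[-6,24,0,0,0,-6,0],[-9,24,0,0,0,-5,0]]
  ]
}}

```text
time_s: 20.15
tool_pos: [0.5739, 0.2917, 0.1366]
eef_rot: [-179.9, 0.2, 50.7]
ft_force: [-0.4, 0.3, -0.8]
grip_width: 0.0852
gripper_force: 0.0
```

{"api": "apply_moves", "payload": {
  "plan": [
    [[-11,22,0,0,0,-6,0],[-13,22,0,0,0,-5,0],[-15,20,1,0,0,-5,0],[-17,19,0,0,0,-6,0],[-19,17,0,0,0,-5,0],[-20,15,0,0,0,-6,0],[-21,13,0,0,0,-5,0],[-21,10,0,0,0,-5,0]]
  ]
}}

```text
time_s: 20.82
tool_pos: [0.6565, 0.1104, 0.1355]
eef_rot: [-179.8, 0.0, 93.6]
ft_force: [-0.3, -0.3, 0.2]
grip_width: 0.0853
gripper_force: 0.0
```

{"api": "apply_moves", "payload": {
  "plan": [
    [[-15,6,1,0,0,-4,0],[-10,3,0,0,0,-2,0],[-3,1,0,0,0,-1,0],[0,0,0,0,0,0,0],[0,0,0,0,0,0,0]]
  ]
}}

```text
time_s: 21.23
tool_pos: [0.6689, 0.0854, 0.1353]
eef_rot: [-179.9, -0.0, 100.3]
ft_force: [-0.2, 0.1, -0.3]
grip_width: 0.0854
gripper_force: 0.0
```

```bash
python3 wb.py short_bar 671 86 pics/w7.png; python3 plan.py 671 86 12 100 0 20
```

```text
3543 [670.7  85.2 -79.8] 0.06
from [668.9  85.8 135.6] 100.3 tilt [-1.7992e+02 -4.0000e-02] t 21.3 turn -0.3 max 20.0
[[[0,0,6,0,0,0,0.0],[0,0,17,0,0,0,0.0],[0,1,19,0,0,0,0.0],[0,0,20,0,0,0,0.0],[0,0,19,0,0,0,0.0],[0,1,19,0,0,0,0.0],[0,0,18,0,0,0,0.0],[0,0,6,0,0,0,0.0]]]
```

View pics/w7.png

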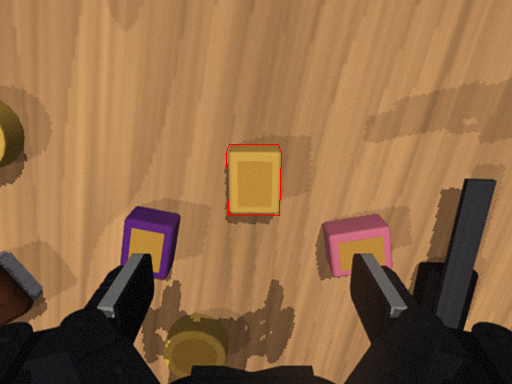

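The short bar (228–281, 145–215) is centred. The purple decoy (150,240) and pink decoy (358,245) lie well behind the finger line. Descend, grasp and lift.

{"api": "apply_moves", "payload": {
  "plan": [
    [[0,1,6,0,0,0,0],[0,1,17,0,0,0,0],[0,0,19,0,0,0,0],[0,0,20,0,0,0,0],[0,0,19,0,0,0,0],[0,0,19,0,0,0,0],[0,0,18,0,0,0,0],[0,0,6,0,0,0,0]]
  ]
}}

```text
time_s: 21.95
tool_pos: [0.6691, 0.0863, 0.009]
eef_rot: [-179.7, -0.1, 100.4]
ft_force: [0.2, 0.5, -0.7]
grip_width: 0.0852
gripper_force: 0.0
```

{"api": "apply_moves", "payload": {
  "plan": [
    [[0,0,0,0,0,0,0],[0,0,0,0,0,0,0.5],[0,0,0,0,0,0,0.6],[0,0,0,0,0,0,0.7],[0,0,0,0,0,0,0.8],[0,0,0,0,0,0,1],[0,0,0,0,0,0,1],[0,0,0,0,0,0,1]]
  ]
}}

```text
time_s: 22.62
tool_pos: [0.6728, 0.0855, 0.0139]
eef_rot: [179.8, 0.0, 100.3]
ft_force: [0.1, -0.4, 5.7]
grip_width: 0.0383
gripper_force: 62.4
```

{"api": "apply_moves", "payload": {
  "plan": [
    [[0,0,0,0,0,0,1],[0,0,0,0,0,0,1]]
  ]
}}

```text
time_s: 22.78
tool_pos: [0.6728, 0.0855, 0.0139]
eef_rot: [179.8, 0.0, 100.3]
ft_force: [-0.3, 0.4, 6.2]
grip_width: 0.0387
gripper_force: 62.4
```

{"api": "apply_moves", "payload": {
  "plan": [
    [[0,0,-4,0,0,0,1],[0,0,-10,0,0,0,1],[0,0,-18,0,0,0,1],[0,0,-22,0,0,0,1],[0,0,-22,0,0,0,1],[0,0,-18,0,0,0,1],[0,0,-10,0,0,0,1],[0,0,-4,0,0,0,1]]
  ]
}}

```text
time_s: 23.45
tool_pos: [0.6726, 0.0855, 0.1227]
eef_rot: [179.8, 0.0, 100.3]
ft_force: [-0.1, 0.0, -0.1]
grip_width: 0.0389
gripper_force: 61.8
```

```bash
python3 plan.py 497 -432 120 21.7 1 28
```

```text
from [672.6  85.5 122.7] 100.3 tilt [1.798e+02 4.000e-02] t 23.4 turn -78.6 max 28.0178514522438
[[[-2,-1,0,0,0,0,1.0],[-8,-4,0,0,0,2,1.0],[-12,-7,0,0,0,2,1.0],[-17,-8,0,0,0,2,1.0],[-23,-9,0,0,0,4,1.0],[-25,-9,0,0,0,4,1.0],[-27,-7,1,0,0,4,1.0],[-27,-6,0,0,0,4,1.0]]]
[[[-27,-3,0,0,0,4,1.0],[-27,-1,0,0,0,3,1.0],[-27,0,0,0,0,4,1.0],[-28,1,0,0,0,4,1.0],[-27,4,0,0,0,4,1.0],[-27,6,1,0,0,4,1.0],[-26,7,0,0,0,4,1.0],[-25,10,0,0,0,4,1.0]]]
[[[-25,11,0,0,0,4,1.0],[-25,12,0,0,0,4,1.0],[-23,15,0,0,0,4,1.0],[-22,16,0,0,0,4,1.0],[-19,16,1,0,0,3,1.0],[-14,13,0,0,0,3,1.0],[-9,10,0,0,0,2,1.0],[-6,6,0,0,0,1,1.0]]]
[[[-2,2,0,0,0,1,1.0]]]
```

{"api": "apply_moves", "payload": {
  "plan": [
    [[-2,-1,0,0,0,0,1],[-8,-4,0,0,0,2,1],[-12,-7,0,0,0,2,1],[-17,-8,0,0,0,2,1],[-23,-9,0,0,0,4,1],[-25,-9,0,0,0,4,1],[-27,-7,1,0,0,4,1],[-27,-6,0,0,0,4,1]]
  ]
}}

```text
time_s: 24.12
tool_pos: [0.6208, -0.0592, 0.1177]
eef_rot: [-179.8, 0.0, 78.0]
ft_force: [-0.1, -0.9, 0.2]
grip_width: 0.0386
gripper_force: 61.8
```

{"api": "apply_moves", "payload": {
  "plan": [
    [[-27,-3,0,0,0,4,1],[-27,-1,0,0,0,3,1],[-27,0,0,0,0,4,1],[-28,1,0,0,0,4,1],[-27,4,0,0,0,4,1],[-27,6,1,0,0,4,1],[-26,7,0,0,0,4,1],[-25,10,0,0,0,4,1]]
  ]
}}

```text
time_s: 24.78
tool_pos: [0.551, -0.2654, 0.1168]
eef_rot: [-179.8, 0.1, 47.0]
ft_force: [-0.8, 0.0, -0.0]
grip_width: 0.0386
gripper_force: 61.8
```

{"api": "apply_moves", "payload": {
  "plan": [
    [[-25,11,0,0,0,4,1],[-25,12,0,0,0,4,1],[-23,15,0,0,0,4,1],[-22,16,0,0,0,4,1],[-19,16,1,0,0,3,1],[-14,13,0,0,0,3,1],[-9,10,0,0,0,2,1],[-6,6,0,0,0,1,1]]
  ]
}}

```text
time_s: 25.45
tool_pos: [0.495, -0.4315, 0.1161]
eef_rot: [-179.9, 0.1, 22.1]
ft_force: [0.3, -0.0, -0.8]
grip_width: 0.0381
gripper_force: 61.8
```

{"api": "apply_moves", "payload": {
  "plan": [
    [[-2,2,0,0,0,1,1],[0,0,0,0,0,0,1],[0,0,0,0,0,0,1],[0,0,0,0,0,0,1]]
  ]
}}

```text
time_s: 25.78
tool_pos: [0.4962, -0.4312, 0.1173]
eef_rot: [-180.0, -0.0, 21.4]
ft_force: [0.1, -0.1, -0.9]
grip_width: 0.0383
gripper_force: 61.8
```

```bash
python3 - <<'E'
from h import *
from workcell import arm,eyes
cal=eyes.get_calibration('wrist'); im=eyes.camera('wrist').copy()
b=box(.4965,-.4315,np.radians(21.7),.076,.066,.012)[1::2]
cv2.polylines(im,[cv2.convexHull(proj(cal,b).astype(np.float32)).astype(int)],True,(255,0,0))
cv2.imwrite('pics/w8.png',im[:,:,::-1])
E
python3 plan.py 497 -432 18 21.7 1 20
```

```text
from [ 496.3 -431.3  117.4] 21.4 tilt [-1.7998e+02 -1.0000e-02] t 25.8 turn 0.3 max 18.027756377319946
[[[0,0,6,0,0,0,1.0],[0,0,17,0,0,0,1.0],[0,0,18,0,0,0,1.0],[0,1,18,0,0,0,1.0],[0,0,17,0,0,0,1.0],[0,0,17,0,0,0,1.0],[0,0,6,0,0,0,1.0]]]
```

View pics/w8.png

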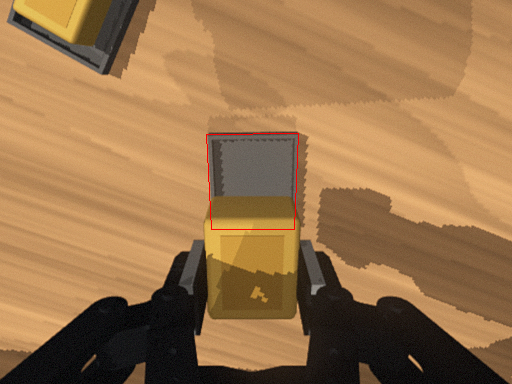

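The short tray outline (207–298, 132–229) matches and the bar is aligned. Lower, release and lift, then back the arm off.

{"api": "apply_moves", "payload": {
  "plan": [
    [[0,0,6,0,0,0,1],[0,0,17,0,0,0,1],[0,0,18,0,0,0,1],[0,0,18,0,0,0,1],[0,0,18,0,0,0,1],[0,0,14,0,0,0,1],[0,0,6,0,0,0,1],[0,0,2,0,0,0,1]]
  ]
}}

```text
time_s: 26.5
tool_pos: [0.4955, -0.4313, 0.017]
eef_rot: [-179.9, 0.1, 21.4]
ft_force: [0.3, 0.8, -0.2]
grip_width: 0.0386
gripper_force: 61.8
```

{"api": "apply_moves", "payload": {
  "plan": [
    [[0,0,1,0,0,0,1],[0,0,0,0,0,0,1],[0,0,0,0,0,0,0.6],[0,0,0,0,0,0,0.4],[0,0,0,0,0,0,0.2],[0,0,0,0,0,0,0],[0,0,0,0,0,0,0],[0,0,0,0,0,0,0]]
  ]
}}

```text
time_s: 27.17
tool_pos: [0.4959, -0.4326, 0.0175]
eef_rot: [180.0, -0.0, 21.3]
ft_force: [-0.2, 0.2, -0.6]
grip_width: 0.0855
gripper_force: 0.0
```

{"api": "apply_moves", "payload": {
  "plan": [
    [[0,0,-4,0,0,0,0],[0,0,-12,0,0,0,0],[0,0,-20,0,0,0,0],[0,0,-25,0,0,0,0],[0,0,-25,0,0,0,0],[0,0,-20,0,0,0,0],[0,0,-12,0,0,0,0],[0,0,-4,0,0,0,0]]
  ]
}}

```text
time_s: 27.83
tool_pos: [0.4971, -0.4337, 0.1435]
eef_rot: [179.6, -0.1, 21.3]
ft_force: [-0.1, 0.4, -0.5]
grip_width: 0.0855
gripper_force: 0.0
```

{"api": "apply_moves", "payload": {
  "plan": [
    [[-5,5,-5,0,0,0,0],[-15,10,-10,0,0,0,0],[-25,10,-10,0,0,0,0],[-25,10,-10,0,0,0,0],[-25,10,-10,0,0,0,0],[-15,10,-10,0,0,0,0],[-5,5,-5,0,0,0,0],[0,0,0,0,0,0,0]]
  ]
}}

```text
time_s: 28.5
tool_pos: [0.4097, -0.5324, 0.1999]
eef_rot: [179.9, -0.0, 21.2]
ft_force: [-0.2, 0.1, 0.1]
grip_width: 0.0852
gripper_force: 0.0
```

```bash
python3 - <<'E'
from workcell import eyes
import cv2,numpy as np
w=eyes.camera('wrist'); t=eyes.camera('top'); s=eyes.camera('scene')
a=cv2.resize(t[80:290,100:440],(800,494)); cv2.imwrite('pics/t9.png',a[:,:,::-1])
b=np.hstack([cv2.resize(w,(400,300)),cv2.resize(s,(400,300))]); cv2.imwrite('pics/ws9.png',b[:,:,::-1])
E
```

```text
(no output)
```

View pics/t9.png

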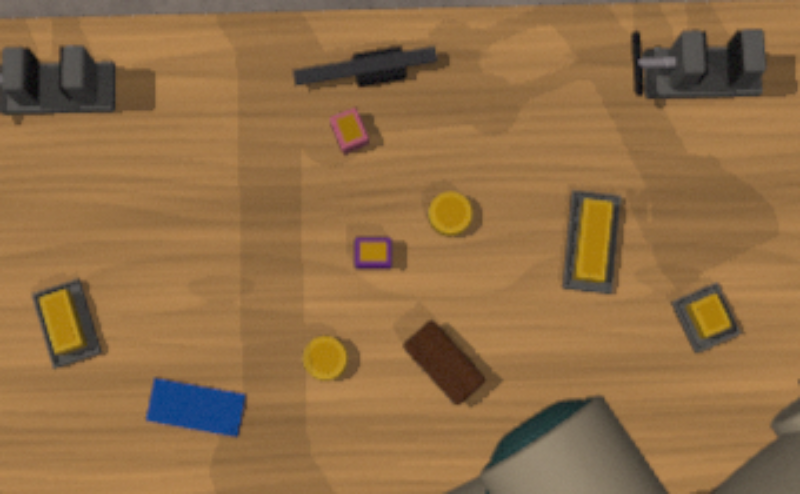

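View pics/ws9.png

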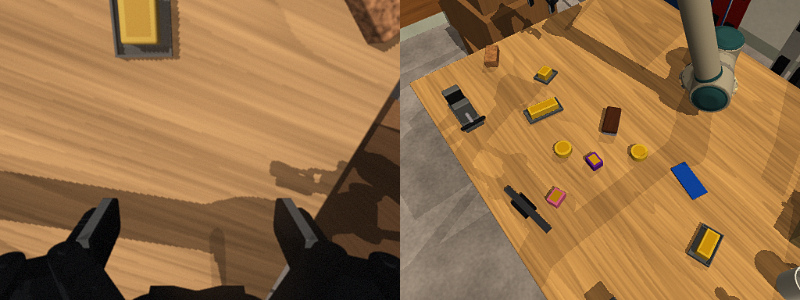

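All three bars sit within their trays: long at (596,240), medium at (62,321) and short at (711,316) in the top view. The pucks, brush, scraper and decoys are unmoved, and the gripper is clear.

```bash
python3 -c "
from workcell import arm
print(arm.close_job())"
```

```text
the job is handed in; nothing more can be done
None
```

The long, medium and short bars each lie flat in their own trays, placed in that order in about 29 s; the final views show everything else where it lay, and the job is handed in.

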